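# Hang the rinsed gilder's cup on the drying carousel

## Task

Take the rinsed copper cup from the wire rest and hang it upside down on the one empty peg of the drying carousel while that peg is still at the brass loading marker, lowering it gently until its rim sits fully down on the disc. Then turn the carousel by one click, counterclockwise seen from above, so that this cup stands in front of the blower nozzle, and let go. Leave the other cups on their pegs and do not push the leaf pack or the brush pot about.

Things in the scene. Friction and masses are not known exactly. Their poses are not given: they have to be found in the camera images.
- cup: the rinsed copper-coloured cup: plain straight tumbler, 52 mm outside and 44 mm inside diameter, 85 mm tall, bottom 5 mm thick, about 120 g. Origin: centre of the outer underside of its bottom; its z axis runs from the bottom to the mouth. It starts on the wire rest, on its side, the mouth 25 degrees below level.
- cup_rim (a point): centre of the cup's mouth, in the plane of its rim (85 mm along the cup's z axis from its origin); same axes as the cup
- rest: fixed wire rest: dark wooden plate 130 x 90 x 8 mm (origin: centre of its underside) with two parallel 8 mm steel wires 28 mm apart, under the cup, sloping 25 degrees down along the rest's +x and turned up at the low end as a stop for the cup's rim. The cup's bottom centre starts at x -42, z 98 mm, its mouth centre at x 35, z 62 mm.
- dryer: fixed housing of the drying carousel: dark, round, 200 mm diameter; origin: centre of its underside, on the turning axis; z up. A brass marker on its -x side shows the loading place. On it, 252 degrees counterclockwise from +x (about -y), a green blower box 75 x 110 mm, 115 mm high, with a steel nozzle whose tip is 130 mm from the axis, 82 mm high.
- carousel (a joint): angle of the aluminium disc (232 mm diameter, top 40 mm above the table) in rad, growing counterclockwise from above. Spring notches at 0 (start, empty peg at the brass marker) and 1.257 (that peg before the nozzle); each draws it in from about 0.1 rad away, between them it turns freely. Stops at -0.10 and 1.357. Leaving a notch takes about 0.4 N m.
- hub_grip (a point): centre of the red turning grip on top of the disc's central column, 163 mm above the table: a bar 62 mm long along the point's x axis, 18 mm thick along its y axis, 34 mm tall along z. It turns with the disc.
- peg0 (a point): the empty white peg on the disc, 85 mm from its axis: this point is on the peg's axis at the disc's top (40 mm above the table), where a cup's rim rests; z up. A 14 mm post rises 62 mm above it; round its foot a boss, 40 mm diameter for 8 mm and then tapering to 24 mm at 18 mm height, centres the mouth.
- peg1 (a point): foot of an occupied peg, like peg0, 72 degrees on counterclockwise from it (seen from above)
- dry1: a brass-coloured cup of the same size as the rinsed cup, loose, already hanging upside down on peg1. Origin: centre of its outer underside, now on top, 85 mm above the disc; its z axis points down
- peg2 (a point): foot of an occupied peg, like peg0, 144 degrees on counterclockwise from it (seen from above)
- dry2: a brass-coloured cup of the same size as the rinsed cup, loose, already hanging upside down on peg2. Origin: centre of its outer underside, now on top, 85 mm above the disc; its z axis points down
- peg3 (a point): foot of an occupied peg, like peg0, 216 degrees on counterclockwise from it (seen from above)
- dry3: a brass-coloured cup of the same size as the rinsed cup, loose, already hanging upside down on peg3. Origin: centre of its outer underside, now on top, 85 mm above the disc; its z axis points down
- peg4 (a point): foot of an occupied peg, like peg0, 288 degrees on counterclockwise from it (seen from above)
- dry4: a brass-coloured cup of the same size as the rinsed cup, loose, already hanging upside down on peg4. Origin: centre of its outer underside, now on top, 85 mm above the disc; its z axis points down
- leafpack: square gold leaf pack, 75 x 75 x 35 mm, loose on the table beyond the rest; origin: centre of its underside
- brushpot: blue brush pot, 48 mm diameter, 62 mm high with brushes sticking out to 145 mm, loose on the table at the rest's -y side; origin: centre of its underside
Not all that is in view belongs to the job. Of the things like the cup, leave any that is pink or red; of the rest the smaller one is meant.

How it is judged (in metres and radians):
On the way, in this order (a step that is already met when the one before it is completed fails the run):
1. the cup sits fully down, upside down, on the empty peg while the carousel is still at its first notch (horizontal distance between cup_rim and peg0 below 0.005 m and z of cup_rim in the frame of peg0 below 0.004 m and angle between cup's own z axis and vertical above 3.06 rad and value of joint carousel below 0.12 rad), for 0.2 s.
2. the carousel is turned one click, into its next notch (value of joint carousel between 1.18664 and 1.32664 rad), for 0.2 s.
At the end, for the whole second after the job is handed in: Copper cup inverted (axis within 4.6 deg of vertical) on the formerly empty peg, mouth centre within 5 mm of its axis, rim within 4 mm of the disc, at rest; carousel still, within 0.07 rad of 1.257; the other cups down on their own pegs (8 mm sideways, 5 mm height, 8 deg) (all of step 2 and horizontal distance between cup_rim and peg0 below 0.005 m and z of cup_rim in the frame of peg0 below 0.004 m and angle between cup's own z axis and vertical above 3.06 rad and velocity of joint carousel between -0.05 and 0.05 rad/s and linear speed of cup below 0.02 m/s and horizontal distance between dry1 and peg1 below 0.008 m and z of dry1 in the frame of peg1 below 0.09 m and angle between each of dry1, dry2, dry3, dry4's own z axis and vertical above 3 rad and horizontal distance between dry2 and peg2 below 0.008 m and z of dry2 in the frame of peg2 below 0.09 m and horizontal distance between dry3 and peg3 below 0.008 m and z of dry3 in the frame of peg3 below 0.09 m and horizontal distance between dry4 and peg4 below 0.008 m and z of dry4 in the frame of peg4 below 0.09 m); the robot touches nothing.
It fails at once if the cup is pressed or dropped on the carousel with more than 25 N (contact force between cup and dryer above 25 N).
It fails at once if another cup is lifted more than 20 mm up its peg (z of dry1 in the frame of peg1 above 0.105 m or z of dry2 in the frame of peg2 above 0.105 m or z of dry3 in the frame of peg3 above 0.105 m or z of dry4 in the frame of peg4 above 0.105 m).
It fails at once if the leaf pack or the brush pot is pushed more than 25 mm or tipped over (distance of any of leafpack, brushpot from where it was at the start of the episode above 0.025 m or angle between any of leafpack, brushpot's own z axis and vertical above 0.5 rad).
It also fails if it takes over 59 s, if anything falls off the work surface, if the arm or the gripper's body presses on something with over 40 N, if the wrist force passes 120 N, or if a joint passes its speed limit or range.

## Robot

A 6-joint arm with a two-finger parallel gripper is mounted at the origin on the work surface. World frame = base frame: x ahead of the robot, y to its left, z up, the work surface at z = 0. Lengths are in mm, angles in rad, forces in N, time in s.
With the tool pointing down it reaches from about 325 to 750 mm from the base axis. Payload 7.6 kg.
Tool frame: the origin (TCP) lies between the finger pads; the fingertips stand 17 mm ahead of it and the grasp point (between the pads) lies 2 mm behind it (arm.tips_ahead is the distance from the TCP to the fingertips, in mm); z points along the fingers, y is the line along which they close (so a half turn about z gives the same grasp; the last joint's range is limited). The gripper opens to 85 mm and grips with 20 to 120 N. Pads are 22 mm wide; open, the fingers measure 114 mm over their backs; the gripper's body (76 mm by 85 mm) begins 54 mm behind the grasp point. The pads swing forward as they close: fully open they stand 13 mm farther back than shut.
Start: joints at [1.24, 0.052, 1.401, -0, 1.689, -0.07], TCP at [135.356, 507.273, 215.923] pointing down, gripper open.
Joint ranges: [-2.9, 2.9], [-0.91, 2.17], [0.12, 2.37], [-1.06, 4.2], [0.26, 2.73], [-2.93, 2.93]. Speed limits (rad/s): [2.57, 2.57, 3.01, 3.14, 3.14, 3.14].

## Interface

Orientations are given as a rotation vector (axis times angle).
In Python, from rig import arm, fingers, vision, sensors gives the robot as it stands. The module is installed in compiled form; this text tells all that it offers. Calls block until the motion is done:
- arm.move_ptp(position, orientation): joint-space move of the TCP to a pose.
- arm.movel(position, attitude=None, velocity=150, guard=None): straight line of the TCP; attitude=None keeps the orientation; velocity is the mean speed in mm/s. With guard (N) it stops when the force on the tool has changed by that much, and returns True; else False.
- arm.move_joints(angles): joint-space move.
- fingers.command_gripper(opening, squeeze=None): finger opening in mm; squeeze is the grip in N (None keeps the last); returns when the fingers have stopped.
- arm.sleep(seconds).
- arm.solve_ik(position, orientation): joint angles nearest the present ones, or None.
- vision.snapshot(name): name is "scene" or "top"; returns a dict with "color" (400x640x3 uint8, red, green, blue), "range_z" (400x640 float32, mm along the optical axis (not along the pixel's ray), 0 where there is no reading), "fovy" (degrees; the focal length in pixels is half the picture's height over the tangent of half this angle, whatever the lens; pixels are square), "cx", "cy" (the principal point, pixels), "xyz" and "attitude" of the camera in the world. Camera axes: x right, y up, looking along -z (the intrinsics and any distortion apply to the point x, -y, -z); pixel columns grow to the right and rows downward; lengths in mm; the calibration is good to about 2 mm. A picture is of the moment at which its call begins.
A pose or a line that the arm cannot do raises arm.IKError and nothing moves.
- arm.finish_job(): hands the job in; it is judged then, once.
Readings, each from a call of its own:
- sensors.get_time_s(): time.
- sensors.get_joint_pos(): joint angles.
- sensors.get_qvel(): joint speeds.
- sensors.get_joint_efforts(): joint torques, N m.
- sensors.get_position(): TCP position.
- sensors.get_ee_rot(): TCP orientation.
- sensors.get_contact_force(): force on the tool from outside, world axes, zero at the start.
- sensors.get_wrist_torque(): the same for the moment, N m.
- sensors.get_width(): finger opening in mm.
- sensors.get_gripper_force(): force on a finger pad.
Only numpy, scipy, OpenCV 4.12 (cv2) and the standard library are available. Lean on these libraries where they do the work, as an engineer would, in place of code of your own. Each camera call takes 0.05 s, during which the arm holds its last target. There are 200 camera calls.

## Working session

There is one attempt and no reset: what is moved stays moved. The work goes in short steps, each a Python script; the robot and the scene stay as the last script left them, time stands still between calls to the robot, and variables do not carry over. Pictures are saved under pics/ and viewed, at most 10 in all, crops included, and the job is handed in when it is done.

```bash
mkdir -p pics
python3 - <<'E'
from rig import arm, fingers, vision, sensors
import cv2, numpy as np, pickle
for n in ("scene","top"):
    s=vision.snapshot(n); pickle.dump(s,open(n+"0.pkl","wb"))
    cv2.imwrite(f"pics/{n}0.png",s["color"][:,:,::-1])
    print(n,{k:v for k,v in s.items() if k not in("color","range_z")})
    r=s["range_z"]; print((r>0).mean(), r[r>0].min(), r.max())
print(sensors.get_ee_rot())
E
```

```text
scene {'fovy': 45.16866217876469, 'cx': 318.7320260630054, 'cy': 199.57550348445548, 'xyz': array([ 913.39440363,  593.43077152, 1060.78540309]), 'attitude': array([0.21587674, 0.79329733, 2.52356017])}
0.99598046875 816.32825 3138.1472
top {'fovy': 45.762271072465445, 'cx': 315.95235764703045, 'cy': 191.6774813495149, 'xyz': array([ 513.07900476,   28.34460844, 1076.58136481]), 'attitude': array([ 0.05407026, -0.07281617, -1.56549502])}
0.9958125 889.6056 1921.7438
[-4.08457103e-01 -3.11465805e+00  2.23439130e-03]
```

View pics/scene0.png

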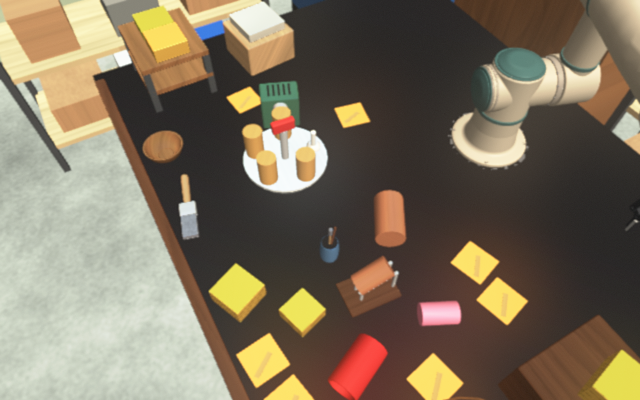

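View pics/top0.png

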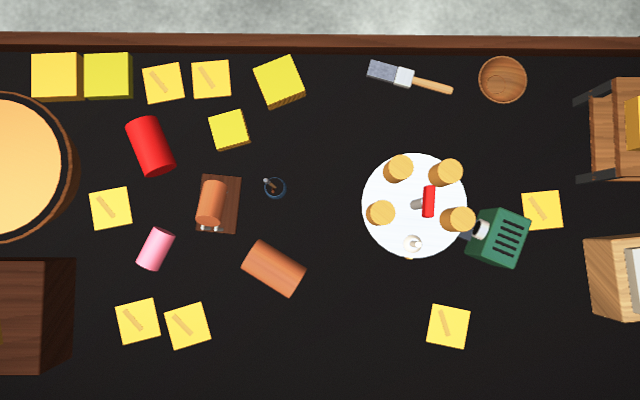

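The copper-coloured candidates in the top view are the cup on the wire rest at (211,203) and a larger cup on the table at (273,268). The red (150,145) and pink (155,250) ones are excluded by colour. The smaller copper one on the rest fits the description, so I'll confirm it in a crop and measure.

```bash
cat > h.py <<'E'
import numpy as np, cv2, pickle
from scipy.spatial.transform import Rotation as R
def cloud(s):
    f=200/np.tan(np.radians(s["fovy"]/2)); z=s["range_z"].astype(float)
    v,u=np.mgrid[:400,:640]
    P=np.dstack([(u-s["cx"])/f*z,-(v-s["cy"])/f*z,-z])
    W=P@R.from_rotvec(s["attitude"]).as_matrix().T+s["xyz"]
    W[z==0]=np.nan
    return W
def pix(s,p):
    f=200/np.tan(np.radians(s["fovy"]/2)); c=R.from_rotvec(s["attitude"]).inv().apply(np.asarray(p)-s["xyz"])
    return np.array([s["cx"]-f*c[...,0]/c[...,2], s["cy"]+f*c[...,1]/c[...,2]]).T
def ray(s,uv,z):
    f=200/np.tan(np.radians(s["fovy"]/2)); uv=np.atleast_2d(uv)
    d=np.c_[(uv[:,0]-s["cx"])/f,-(uv[:,1]-s["cy"])/f,-np.ones(len(uv))]@R.from_rotvec(s["attitude"]).as_matrix().T
    return s["xyz"]+d*((z-s["xyz"][2])/d[:,2])[:,None]
def hsv(s): return cv2.cvtColor(s["color"],cv2.COLOR_RGB2HSV)
E
python3 - <<'E'
from h import *
S={n:pickle.load(open(n+"0.pkl","rb")) for n in("scene","top")}
t=S["top"];c=t["color"][90:300,100:300];a=cv2.resize(c,None,fx=2.4,fy=2.4,interpolation=3)
c2=S["scene"]["color"][240:320,330:450];b=cv2.resize(c2,None,fx=2.2,fy=2.2,interpolation=3)
im=np.zeros((a.shape[0],a.shape[1]+b.shape[1],3),np.uint8);im[:,:a.shape[1]]=a;im[:b.shape[0],a.shape[1]:]=b
c3=t["color"][140:270,350:480];b3=cv2.resize(c3,None,fx=2,fy=2,interpolation=3);im[200:200+b3.shape[0],a.shape[1]:a.shape[1]+b3.shape[1]]=b3
cv2.imwrite("pics/crop1.png",im[:,:,::-1])
for n,s in S.items():
    W=cloud(s);H=hsv(s)
    uv={"scene":[(374,272),(390,215),(283,127),(312,140),(345,300),(300,400-80)],"top":[(211,203),(273,268),(429,202),(413,243),(233,190),(228,130),(300,230)]}[n]
    for u,v in uv: print(n,u,v,H[v,u],np.round(W[v,u],1))
E
```

```text
scene 374 272 [ 11 139 218] [570.2 242.4 106.8]
scene 390 215 [ 11 134 215] [437.7 118.3  70.4]
scene 283 127 [  2 190 219] [ 569.7 -190.6  165. ]
scene 312 140 [ 20  41 219] [ 487.5 -188.1   74. ]
scene 345 300 [ 12 135 108] [633.9 234.3  10.6]
scene 300 320 [ 28 158 239] [752.2 235.   36.9]
top 211 203 [ 11 155 228] [567.2 230.7 109.7]
top 273 268 [ 11 138 227] [433.7 105.7  75.1]
top 429 202 [  1 190 254] [ 567.  -196.6  182.2]
top 413 243 [ 18  40 218] [ 487.1 -185.3   89.6]
top 233 190 [ 10 141 101] [602.7 203.4   5.9]
top 228 130 [ 29 162 243] [734.9 212.8  31.5]
top 300 230 [ 0 14 37] [5.131e+02 5.140e+01 3.000e-01]
```

View pics/crop1.png

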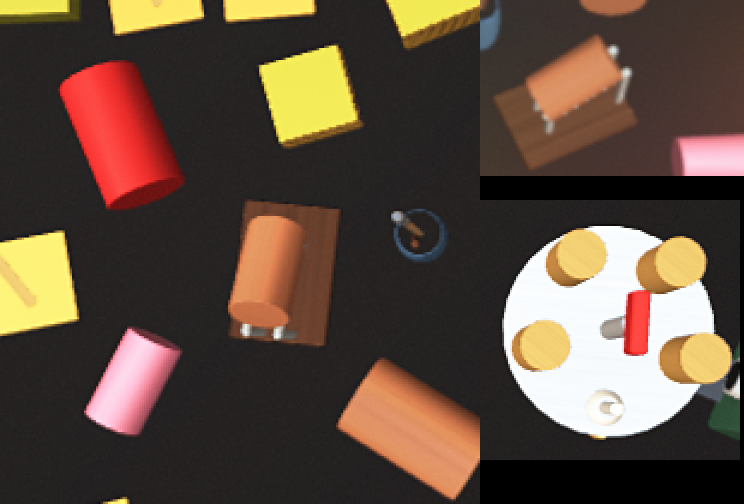

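The crop confirms the small copper cup on the wire rest (top view ~(211,203)): its solid bottom faces the robot on the raised end, and the tall wire posts show there too. The larger one at (273,268) lies on the table, and the red and pink ones are out. Next I'll fit the cup axis, carousel and neighbours.

```bash
cat > fit.py <<'E'
from h import *
from scipy.optimize import least_squares
S={n:pickle.load(open(n+"0.pkl","rb")) for n in("scene","top")}
def cyl(P,x0,r=26):
    def res(p):
        d=np.array([np.cos(p[3])*np.cos(p[4]),np.sin(p[3])*np.cos(p[4]),-np.sin(p[4])])
        q=P-p[:3]; q=q-np.outer(q@d,d); return np.r_[np.linalg.norm(q,axis=1)-r]
    o=least_squares(lambda p:np.r_[res(p),(p[0]-x0[0])*.01],x0,loss="soft_l1",f_scale=1.5)
    p=o.x; return p,np.array([np.cos(p[3])*np.cos(p[4]),np.sin(p[3])*np.cos(p[4]),-np.sin(p[4])]),res(p)
for n,s in S.items():
    W=cloud(s);H=hsv(s)
    m=(H[...,0]>5)&(H[...,0]<16)&(H[...,1]>90)&(W[...,2]>45)&(np.hypot(W[...,0]-570,W[...,1]-235)<75)
    m=cv2.erode(m.astype(np.uint8),np.ones((3,3)))>0
    P=W[m]; p,d,r=cyl(P,[570,237,82,0.2,0.4]); t=(P-p[:3])@d
    k=abs(r)<2
    lo,hi=np.percentile(t[k],[.5,99.5])
    print(n,m.sum(),"yaw %.1f tilt %.1f"%tuple(np.degrees(p[3:])),"ends",np.round(p[:3]+lo*d,1),np.round(p[:3]+hi*d,1),hi-lo,"rms",np.std(r[k]))
    # disc: white points at z~40
    w=((H[...,1]<40)&(H[...,2]>150)&(abs(W[...,2]-40)<6)&(np.hypot(W[...,0]-565,W[...,1]+190)<135)).astype(np.uint8)
    cs=max(cv2.findContours(w,cv2.RETR_EXTERNAL,2)[0],key=cv2.contourArea)
    C=cv2.convexHull(cs)[:,0].astype(float); Q=ray(s,C,40.)[:,:2]
    o=least_squares(lambda p:np.hypot(*(Q-p[:2]).T)-p[2],[565,-190,116],loss="soft_l1")
    print(" disc z",np.median(W[w>0][:,2]),"centre",o.x.round(1))
    cx,cy=o.x[:2]
    # dry cups tops z~125 
    b=(H[...,0]>13)&(H[...,0]<26)&(H[...,1]>90)&(abs(W[...,2]-125)<4)&(np.hypot(W[...,0]-cx,W[...,1]-cy)<125)
    k,l,st,ce=cv2.connectedComponentsWithStats(b.astype(np.uint8))
    for i in range(1,k):
        if st[i,4]<40: continue
        q=W[l==i]; h=cv2.convexHull(np.argwhere(l==i)[:,::-1].astype(np.int32))[:,0].astype(float)
        q2=ray(s,h,np.median(q[:,2]))[:,:2]; (a,bb),rr=cv2.minEnclosingCircle(q2.astype(np.float32))
        print("  dry",st[i,4],np.round([a,bb,rr,np.median(q[:,2])],1),"ang %.1f rad %.1f"%(np.degrees(np.arctan2(bb-cy,a-cx)),np.hypot(bb-cy,a-cx)))
    red=((H[...,0]<6)|(H[...,0]>174))&(H[...,1]>120)&(W[...,2]>140)&(np.hypot(W[...,0]-cx,W[...,1]-cy)<60)
    q=W[red&(W[...,2]>177)]; print("  grip top",len(q),q.mean(0).round(1) if len(q) else 0, "z max",np.nanmax(W[red][:,2]))
    if len(q)>5:
        (c0,wh,an)=cv2.minAreaRect(q[:,:2].astype(np.float32)); print("  rect",np.round(c0,1),np.round(wh,1),an)
    # peg0 post points
    pp=(W[...,2]>62)&(W[...,2]<108)&(H[...,1]<80)&(np.hypot(W[...,0]-(cx-85),W[...,1]-cy)<30)
    q=W[pp]; print("  post",len(q),q.mean(0).round(1),"zmax",q[:,2].max()); tp=q[q[:,2]>98]; print("  posttop",len(tp),tp.mean(0).round(1))
    f=(W[...,2]>25)&(np.hypot(W[...,0]-735,W[...,1]-213)<60)&(H[...,1]>100); print("  leaf",cv2.minAreaRect(W[f&(W[...,2]>30)][:,:2].astype(np.float32)))
    f=(W[...,2]>50)&(np.hypot(W[...,0]-600,W[...,1]-130)<60); print("  pot",W[f].mean(0).round(0),np.ptp(W[f],axis=0).round(0))
    f=(W[...,2]>2)&(W[...,2]<14)&(np.hypot(W[...,0]-590,W[...,1]-225)<85)&(H[...,1]>60); print("  rest",cv2.minAreaRect(W[f][:,:2].astype(np.float32)))
E
python3 fit.py
```

```text
scene 736 yaw -5.5 tilt 24.9 ends [529.6 240.1  96.8] [602.8 233.   62.7] 81.08274284290087 rms 1.032796866256973
 disc z 39.980576970059815 centre [ 568.8 -196.5  116. ]
  dry 187 [ 536.4 -276.1   26.   125.3] ang -112.1 rad 86.0
  dry 224 [ 633.3 -251.8   27.4  124.8] ang -40.6 rad 84.9
  dry 225 [ 549.6 -113.2   26.   125.2] ang 103.0 rad 85.5
  dry 244 [ 642.1 -152.7   27.1  124.8] ang 30.9 rad 85.3
  grip top 101 [ 568.9 -196.1  179.7] z max 183.7408316245137
  rect [ 568.2 -195.6] [18.6 58.3] 85.58981323242188
  post 68 [ 485.  -189.5   85.5] zmax 103.52789395218952
  posttop 17 [ 484.  -190.9  100.3]
  leaf ((736.6780395507812, 213.3530731201172), (76.49055480957031, 77.60680389404297), 16.203514099121094)
  pot [607. 115.  84.] [45. 44. 97.]
  rest ((590.477783203125, 236.8653106689453), (141.1224365234375, 164.805419921875), 87.61129760742188)
top 905 yaw -5.5 tilt 25.2 ends [530.8 241.1  97.9] [604.1 234.   63.2] 81.39938729314177 rms 0.9718073655940144
 disc z 40.90921274434993 centre [ 569.8 -198.2  115.2]
  dry 470 [ 642.1 -153.1   25.7  125.7] ang 32.0 rad 85.2
  dry 490 [ 634.6 -252.4   26.3  125.8] ang -40.0 rad 84.5
  dry 486 [ 549.4 -115.2   25.7  125.8] ang 103.8 rad 85.4
  dry 506 [ 537.5 -276.    26.2  125.8] ang -112.6 rad 84.3
  grip top 284 [ 569.7 -197.7  180.6] z max 185.2327940585037
  rect [ 570. -198.] [18.1 59.9] 86.24152374267578
  post 62 [ 485.6 -189.6   93.7] zmax 104.89321093364697
  posttop 39 [ 485.2 -191.3  101.9]
  leaf ((738.1007690429688, 212.87234497070312), (76.6906967163086, 75.9101333618164), 15.798306465148926)
  pot [604. 107.  86.] [43. 43. 97.]
  rest ((573.4241943359375, 236.404541015625), (92.9642105102539, 130.9578857421875), 84.98268127441406)
```

```bash
cat >> h.py <<'E'
PEG=np.array([484.5,-190.7,40.3]); HUB=np.array([569.2,-197.2]); BOT=np.array([529.8,240.7,97.8]); YAW=np.radians(-5.5); TILT=np.radians(25)
CUPD=np.array([np.cos(YAW)*np.cos(TILT),np.sin(YAW)*np.cos(TILT),-np.sin(TILT)])
G=30.   # grasp distance from cup bottom along axis
def frame(yaw,a,sgn): # tool z: heading yaw, a below level; y = sgn*horizontal left
    z=np.array([np.cos(yaw)*np.cos(a),np.sin(yaw)*np.cos(a),-np.sin(a)]); y=sgn*np.array([-np.sin(yaw),np.cos(yaw),0])
    return np.c_[np.cross(y,z),y,z]
def pick(a,sgn):
    M=frame(YAW,a,sgn); return BOT+G*CUPD+2*M[:,2],M
def place(a,sgn,yaw,h=0.):
    b=a-TILT; M=frame(yaw,np.pi/2-b,-sgn)
    return PEG+[0,0,85-G+h]+2*M[:,2],M
rv=lambda M:R.from_matrix(M).as_rotvec()
E
python3 - <<'E'
from h import *
from rig import arm
for ad in (30,40,45,50,55,60,65,70,80,90):
  a=np.radians(ad)
  for sgn in (1,-1):
    p,M=pick(a,sgn); q1=arm.solve_ik(p,rv(M)); q0=arm.solve_ik(p-90*M[:,2],rv(M)); q2=arm.solve_ik(p+[0,0,100],rv(M))
    if q1 is None: continue
    for yd in (-60,-40,-20,0,20,40,60):
        P,N=place(a,sgn,np.radians(yd)); r=arm.solve_ik(P,rv(N)); r2=arm.solve_ik(P+[0,0,100],rv(N))
        if r is None or r2 is None: continue
        print(ad,sgn,yd,q0 is not None,q2 is not None,np.round(q1,2),np.round(r,2),np.round(r2[3:],2))
E
```

```text
40 1 -60 True True [ 0.57  0.    1.95 -0.91  0.65 -0.3 ] [-0.35 -0.03  1.76 -0.18  1.22  2.31] [-0.17  1.43  2.27]
40 1 -40 True True [ 0.57  0.    1.95 -0.91  0.65 -0.3 ] [-0.4  -0.08  1.8  -0.08  1.17  1.89] [-0.08  1.38  1.87]
40 1 -20 True True [ 0.57  0.    1.95 -0.91  0.65 -0.3 ] [-0.46 -0.09  1.81  0.03  1.16  1.45] [0.03 1.37 1.46]
40 1 0 True True [ 0.57  0.    1.95 -0.91  0.65 -0.3 ] [-0.52 -0.07  1.79  0.14  1.2   1.02] [0.13 1.4  1.05]
40 1 20 True True [ 0.57  0.    1.95 -0.91  0.65 -0.3 ] [-0.56 -0.03  1.75  0.22  1.26  0.61] [0.21 1.47 0.65]
40 1 40 True True [ 0.57  0.    1.95 -0.91  0.65 -0.3 ] [-0.59  0.04  1.69  0.26  1.35  0.24] [0.25 1.55 0.29]
40 1 60 True True [ 0.57  0.    1.95 -0.91  0.65 -0.3 ] [-0.59  0.11  1.61  0.26  1.45 -0.11] [ 0.26  1.64 -0.05]
40 -1 -60 True True [ 0.57  0.    1.95 -0.91  0.65  2.84] [-0.35 -0.03  1.76 -0.18  1.22 -0.83] [-0.17  1.43 -0.87]
40 -1 -40 True True [ 0.57  0.    1.95 -0.91  0.65  2.84] [-0.4  -0.08  1.8  -0.08  1.17 -1.25] [-0.08  1.38 -1.27]
40 -1 -20 True True [ 0.57  0.    1.95 -0.91  0.65  2.84] [-0.46 -0.09  1.81  0.
[... 9662 characters left out ...]
  0.87  1.65  2.63] [0.89 1.77 2.78]
90 1 0 True True [ 0.34  0.35  1.32  0.    1.46 -1.13] [-0.85 -0.29  2.35  1.43  0.75 -0.26] [1.14 0.85 0.17]
90 1 20 True True [ 0.34  0.35  1.32  0.    1.46 -1.13] [-0.98 -0.03  2.13  1.29  1.16 -0.41] [ 1.19  1.25 -0.14]
90 1 40 True True [ 0.34  0.35  1.32  0.    1.46 -1.13] [-0.99  0.21  1.87  1.13  1.46 -0.5 ] [ 1.12  1.56 -0.3 ]
90 1 60 True True [ 0.34  0.35  1.32  0.    1.46 -1.13] [-0.94  0.42  1.59  0.99  1.72 -0.58] [ 1.03  1.82 -0.42]
90 -1 40 True True [0.34 0.35 1.32 0.   1.46 2.01] [-0.99  0.21  1.87  1.13  1.46  2.64] [1.12 1.56 2.84]
90 -1 60 True True [0.34 0.35 1.32 0.   1.46 2.01] [-0.94  0.42  1.59  0.99  1.72  2.56] [1.03 1.82 2.72]
```

Picking with the tool 50° below level (25° off the cup axis), so that the gripper leans back towards the robot when placing.

```bash
sed -i 's/^G=30\./G=35./' h.py
python3 - <<'E'
from h import *
from rig import arm,fingers,vision,sensors
a=np.radians(50); p,M=pick(a,1); o=rv(M)
fingers.command_gripper(85,20)
arm.move_ptp(p-100*M[:,2]+[0,0,20],o)
arm.movel(p,o,100)
f0=sensors.get_contact_force(); print("at",np.round(sensors.get_position()-p,2),f0.round(1))
fingers.command_gripper(40,45)
print("w",sensors.get_width(),sensors.get_gripper_force(),np.round(sensors.get_contact_force()-f0,1))
arm.movel(p+[0,0,25],o,50)
arm.movel(p+[0,0,140],o,150)
P,N=place(a,1,np.radians(-4.5),100)
mid=np.array([430,30,290.])
arm.move_ptp(mid,rv(N)); arm.movel(P,rv(N),150)
print("w",sensors.get_width(),sensors.get_position()-P,sensors.get_time_s())
for n in("scene","top"):
    s=vision.snapshot(n); pickle.dump(s,open(n+"1.pkl","wb"))
s=pickle.load(open("scene1.pkl","rb")); t=pickle.load(open("top1.pkl","rb"))
im=np.vstack([cv2.resize(x["color"][y:y+130,c:c+260],None,fx=2.2,fy=2.2) for x,y,c in((s,60,200),(t,140,290))])
cv2.imwrite("pics/held.png",im[:,:,::-1])
E
```

```text
at [0.12 0.25 0.68] [-0.8  0.   0.2]
w 50.22313850816254 45.17536130399094 [-4.5 -1.4  5.6]
w 50.077721199744815 [0.15321271 0.38797083 0.48593356] 9.15
```

View pics/held.png

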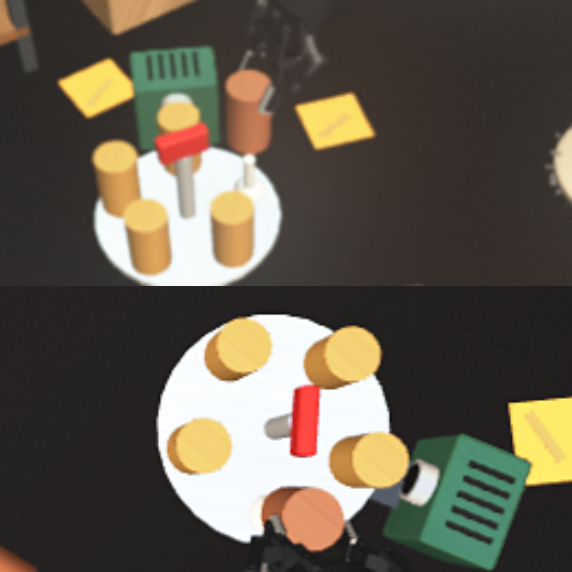

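The copper cup is held upside down over the empty peg (scene crop (248,110), peg at (249,175)). I'll measure its axis and rim against the peg before lowering.

```bash
cat > held.py <<'E'
from h import *
import sys
from scipy.optimize import least_squares
k=sys.argv[1]; z0=float(sys.argv[2]) # expected rim height
PG=np.array([float(sys.argv[3]),float(sys.argv[4])]) if len(sys.argv)>3 else PEG[:2]
for n in("scene","top"):
    s=pickle.load(open(f"{n}{k}.pkl","rb")); W=cloud(s);H=hsv(s)
    m=(H[...,0]>4)&(H[...,0]<14)&(H[...,1]>110)&(np.hypot(W[...,0]-PG[0],W[...,1]-PG[1])<45)&(W[...,2]>z0-15)&(W[...,2]<z0+100)
    P=W[m]; top=P[P[:,2]>z0+82]; side=P[(P[:,2]>z0+8)&(P[:,2]<z0+78)]
    def res(p):
        d=np.array([p[2],p[3],1.]);d/=np.linalg.norm(d);q=side-[p[0],p[1],z0];q=q-np.outer(q@d,d);return np.linalg.norm(q,axis=1)-26
    o=least_squares(res,[*PG,0,0],loss="soft_l1",f_scale=1.5)
    print(n,len(side),"rim xy-peg",(o.x[:2]-PG).round(1),"tilt deg",np.degrees(o.x[2:]).round(1),"rms",np.std(o.fun).round(2),"z range",np.percentile(P[:,2],[1,99]).round(1))
    if len(top)>20:
        A=np.c_[top[:,:2]-top[:,:2].mean(0),np.ones(len(top))]; c=np.linalg.lstsq(A,top[:,2],rcond=None)[0]
        print("   top z",top[:,2].mean().round(1),"slope deg",np.degrees(-c[:2]).round(1),"circle",np.round(cv2.minEnclosingCircle(top[:,:2].astype(np.float32))[0]-PG,1))
E
python3 held.py 1 140.3
```

```text
scene 353 rim xy-peg [0.6 1.2] tilt deg [-0.1 -0.3] rms 1.51 z range [143.1 227.5]
   top z 225.2 slope deg [-0.6 -0.8] circle [0.5 1.3]
top 116 rim xy-peg [3.6 1.9] tilt deg [-1.8  0.1] rms 1.49 z range [156.7 228.9]
   top z 225.8 slope deg [-0.5 -0.7] circle [-1.8  8.3]
```

```bash
python3 - <<'E'
from h import *
from rig import arm,fingers,vision,sensors
a=np.radians(50); P,N=place(a,1,np.radians(-4.5),0); o=rv(N); P=P+[-.8,-.6,0]
for h,v in((22,60),(-4,12)):
    g=arm.movel(P+[0,0,h],o,v,guard=6)
    print(h,g,np.round(sensors.get_position()-P,2),np.round(sensors.get_contact_force(),1),np.round(sensors.get_wrist_torque(),2),sensors.get_time_s())
    if g: break
for n in("scene","top"):
    s=vision.snapshot(n); pickle.dump(s,open(n+"2.pkl","wb"))
E
python3 held.py 2 40.3
```

```text
22 False [ 0.24 -0.15 22.54] [-0.6  0.3 -1. ] [ 0.03  0.32 -0.01] 10.7
-4 True [ 0.2  -0.99  0.73] [-1.9 -1.3  3.7] [-0.3   0.24 -0.12] 12.3083
scene 209 rim xy-peg [-1.8  0.1] tilt deg [ 1.6 -1.6] rms 1.64 z range [ 52.8 129.1]
   top z 125.3 slope deg [ 0.8 -0.8] circle [ 1.1 -0.1]
top 69 rim xy-peg [ 1.3 -0.1] tilt deg [-0.5 -0.1] rms 1.29 z range [ 62.9 130.2]
   top z 126.1 slope deg [-0.1 -0.7] circle [ 1.2 -1.1]
```

```bash
python3 - <<'E'
from h import *
from rig import arm,fingers,vision,sensors
a=np.radians(50); _,N=place(a,1,np.radians(-4.5),0); p=np.array(sensors.get_position())
fingers.command_gripper(68,20); arm.sleep(.3)
print(np.round(sensors.get_contact_force(),1))
arm.movel(p-60*N[:,2],rv(N),80); arm.movel(p-110*N[:,2]+[-20,0,90],rv(N),200)
for n in("scene","top"):
    s=vision.snapshot(n); pickle.dump(s,open(n+"3.pkl","wb"))
print(sensors.get_time_s())
s=pickle.load(open("scene3.pkl","rb")); t=pickle.load(open("top3.pkl","rb"))
im=np.vstack([cv2.resize(x["color"][y:y+130,c:c+260],None,fx=2.2,fy=2.2) for x,y,c in((s,60,200),(t,140,290))])
cv2.imwrite("pics/placed.png",im[:,:,::-1])
# candidate hub grasps
for yaw in (85.5,-94.5):
    for d in (0,72):
        y=np.radians(yaw+d); z=np.array([0,0,-1.]); yy=np.array([np.cos(y),np.sin(y),0]); M=np.c_[np.cross(yy,z),yy,z]
        q=arm.solve_ik([HUB[0],HUB[1],166],rv(M)); print(yaw,d,None if q is None else np.round(q,3))
E
python3 held.py 3 40.3
```

```text
[-0.1 -0.1 -1.1]
14.8833
85.5 0 [-0.395  0.289  1.235  0.     1.618 -1.887]
85.5 72 None
-94.5 0 [-0.395  0.289  1.235 -0.     1.618  1.255]
-94.5 72 [-0.395  0.289  1.235 -0.     1.618 -0.002]
scene 245 rim xy-peg [-0.6 -1.1] tilt deg [-0.5  0.2] rms 1.49 z range [ 50. 129.]
   top z 125.3 slope deg [-0.4 -0.3] circle [-0.1  1.2]
top 123 rim xy-peg [ 1.2 -0.3] tilt deg [-0.1 -0.1] rms 0.31 z range [ 61.5 129.7]
   top z 126.0 slope deg [0.3 0.2] circle [1.4 0.3]
```

View pics/placed.png

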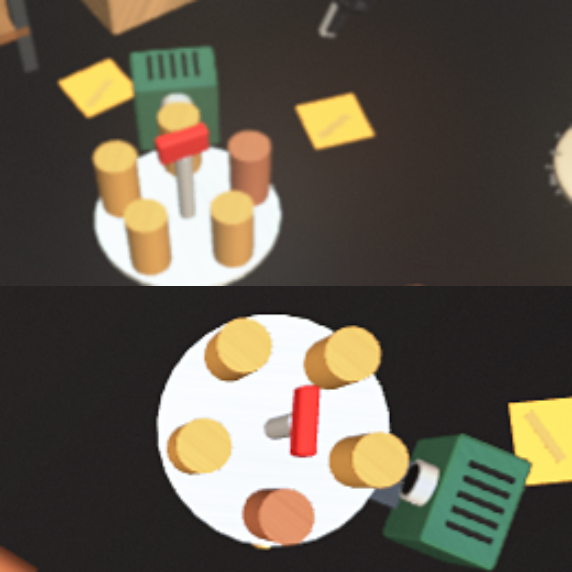

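The cup is upright, fully down and centred on its peg (scene crop (249,165), top crop (280,515)), with the neighbours unchanged. Now I'll turn the hub.

```bash
python3 - <<'E'
from h import *
from rig import arm,fingers,vision,sensors
y=np.radians(-94.5); z=np.array([0,0,-1.]); yy=np.array([np.cos(y),np.sin(y),0]); M=np.c_[np.cross(yy,z),yy,z]; o=rv(M)
p=np.array([HUB[0],HUB[1],166.])
arm.move_ptp(p+[0,0,100],o)
fingers.command_gripper(50,20)
print("guard",arm.movel(p,o,90,guard=8))
fingers.command_gripper(10,90); print("w",sensors.get_width(),np.round(sensors.get_contact_force(),1))
q=np.array(sensors.get_joint_pos()); q0=np.array(arm.solve_ik(p,o))
for d in np.linspace(0,1.257,9)[1:]:
    arm.move_joints(q0-[0,0,0,0,0,d])
print("f",np.round(sensors.get_contact_force(),1),np.round(sensors.get_wrist_torque(),2),"dq6",sensors.get_joint_pos()[5]-q[5],sensors.get_time_s())
fingers.command_gripper(50,20); arm.sleep(.2)
pp=np.array(sensors.get_position()); arm.movel(pp+[0,0,90],None,90); arm.movel(pp+[-200,60,110],None,200)
for n in("scene","top"):
    s=vision.snapshot(n); pickle.dump(s,open(n+"4.pkl","wb"))
s=pickle.load(open("scene4.pkl","rb")); t=pickle.load(open("top4.pkl","rb"))
im=np.vstack([cv2.resize(x["color"][y:y+130,c:c+260],None,fx=2.2,fy=2.2) for x,y,c in((s,60,200),(t,140,290))])
cv2.imwrite("pics/turned.png",im[:,:,::-1])
W=cloud(t);H=hsv(t)
b=(H[...,0]>4)&(H[...,0]<26)&(H[...,1]>90)&(abs(W[...,2]-125)<4)&(np.hypot(W[...,0]-HUB[0],W[...,1]-HUB[1])<125)
k,l,st,ce=cv2.connectedComponentsWithStats(b.astype(np.uint8))
for i in range(1,k):
    if st[i,4]<40: continue
    w=W[l==i]; h=cv2.convexHull(np.argwhere(l==i)[:,::-1].astype(np.int32))[:,0].astype(float)
    (a,c),r=cv2.minEnclosingCircle(ray(t,h,np.median(w[:,2]))[:,:2].astype(np.float32)); v=np.array([a,c])-[569.8,-198.2]
    print(st[i,4],np.round([a,c,r,np.median(w[:,2])],1),"ang %.1f rad %.1f"%(np.degrees(np.arctan2(v[1],v[0])),np.hypot(*v)),"hue",np.median(H[l==i][:,0]))
print(sensors.get_time_s())
E
python3 held.py 4 40.3 537 -276
```

```text
guard False
w 10.389358571531336 [-0.7  0.2 -0.1]
f [-0.2 -0.5 -0.6] [0.02 0.03 0.01] dq6 -1.249161351792106 20.0083
482 [ 641.9 -153.2   25.9  125.8] ang 32.0 rad 85.0 hue 22.0
485 [ 634.5 -252.5   26.7  125.7] ang -40.0 rad 84.5 hue 22.0
475 [ 549.3 -115.1   25.8  125.9] ang 103.9 rad 85.6 hue 22.0
499 [ 537.5 -276.1   26.2  125.7] ang -112.5 rad 84.3 hue 21.0
501 [ 485.8 -190.1   25.9  125.8] ang 174.5 rad 84.3 hue 10.0
23.125
scene 10 rim xy-peg [-0.2 -2.3] tilt deg [-2.   0.5] rms 1.39 z range [ 55.1 123.8]
  ret = _var(a, axis=axis, dtype=dtype, out=out, ddof=ddof,
  arrmean = um.true_divide(arrmean, div, out=arrmean,
  ret = ret.dtype.type(ret / rcount)
Traceback (most recent call last):
  File "held.py", line 13, in <module>
    print(n,len(side),"rim xy-peg",(o.x[:2]-PG).round(1),"tilt deg",np.degrees(o.x[2:]).round(1),"rms",np.std(o.fun).round(2),"z range",np.percentile(P[:,2],[1,99]).round(1))
                                                                                                                                        ~~~~~~~~~~~~~^^^^^^^^^^^^^^^
IndexError: index -1 is out of bounds for axis 0 with size 0
```

View pics/turned.png

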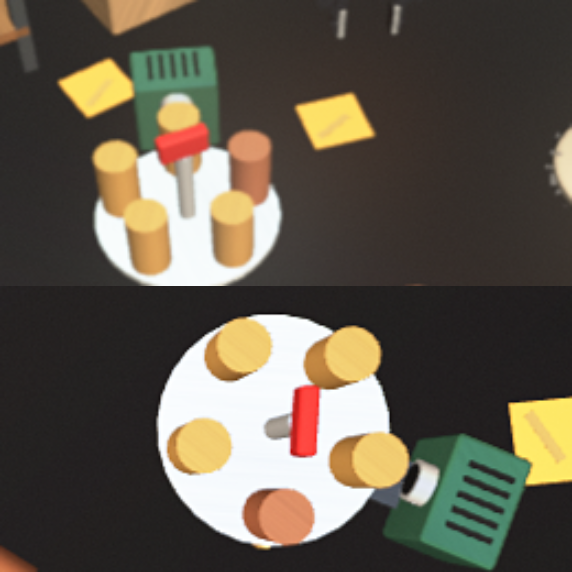

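The grip closed to 10.4 mm, less than the 18 mm bar, and the carousel has not turned (top crop: bar still vertical at (305,420)). The bar was missed, so I'll go back, look there and find out why.

Run:
```python
from h import *
from rig import arm,fingers,vision,sensors
y=np.radians(-94.5); z=np.array([0,0,-1.]); yy=np.array([np.cos(y),np.sin(y),0]); M=np.c_[np.cross(yy,z),yy,z]; o=rv(M)
p=np.array([HUB[0],HUB[1],166.])
print(sensors.get_position(),sensors.get_width(),R.from_rotvec(o).as_matrix().round(2).tolist())
arm.move_ptp(p+[0,0,60],o); 
print(np.round(sensors.get_position()-p,2),R.from_rotvec(sensors.get_ee_rot()).as_matrix().round(2).tolist(),sensors.get_width())
s=vision.snapshot("scene"); t=vision.snapshot("top")
im=np.vstack([cv2.resize(x["color"][y:y+130,c:c+260],None,fx=2.2,fy=2.2) for x,y,c in((s,60,200),(t,140,290))])
cv2.imwrite("pics/over.png",im[:,:,::-1])
W=cloud(s); H=hsv(s); print("tip proj",pix(s,p+[0,0,43]).round(),pix(t,p+[0,0,43]).round(), sensors.get_time_s())
```

```text
[ 369.57838462 -137.30346697  275.47984167] 49.54831725144702 [[1.0, -0.08, -0.0], [-0.08, -1.0, -0.0], [0.0, 0.0, -1.0]]
[-5.000e-02  2.000e-02  6.021e+01] [[1.0, -0.08, 0.0], [-0.08, -1.0, -0.0], [0.0, 0.0, -1.0]] 50.476307505313265
tip proj [281. 113.] [433. 200.] 24.4167
```

View pics/over.png

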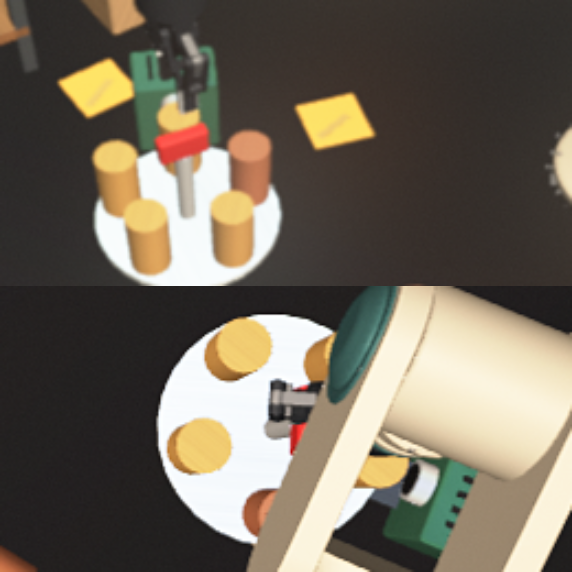

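Run:
```python
from h import *
from rig import arm,fingers,vision,sensors
p=np.array([HUB[0],HUB[1],166.])
g=arm.movel(p,None,60,guard=8); print(g,np.round(sensors.get_position()-p,2),sensors.get_width())
for w in (30,24,20,16,12):
    fingers.command_gripper(w,60); print(w,round(sensors.get_width(),2),np.round(sensors.get_gripper_force(),1),np.round(sensors.get_contact_force(),1))
    if sensors.get_width()-w>1.5: break
s=vision.snapshot("scene"); t=vision.snapshot("top"); pickle.dump(s,open("scene5.pkl","wb"))
im=cv2.resize(s["color"][70:190,220:350],None,fx=4.5,fy=4.5,interpolation=3)
cv2.imwrite("pics/grip.png",im[:,:,::-1]); print(sensors.get_time_s())
```

```text
False [ 0.25 -0.08  0.61] 49.782661304152526
30 29.73 0.0 [-0.1  0.4 -0.9]
24 24.08 0.0 [ 0.3  0.3 -0.3]
20 20.08 0.0 [-0.7  0.6 -0.8]
16 15.79 0.0 [ 0.2 -0.5 -0.8]
12 12.0 0.0 [-0.8 -0.6 -0.4]
26.8833
```

View pics/grip.png

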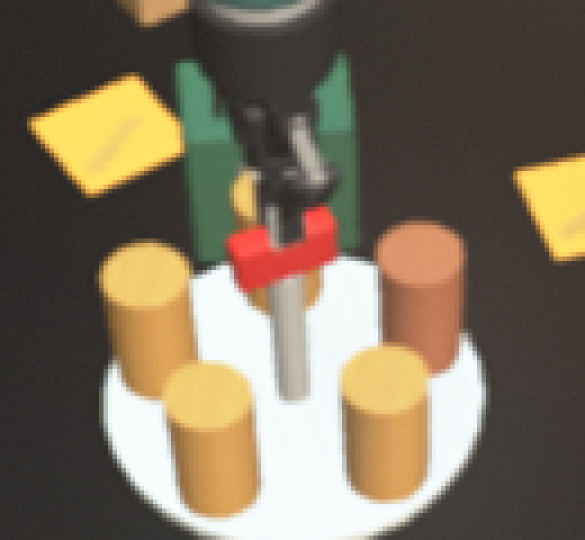

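Run:
```python
from h import *
from rig import arm,sensors
print(arm.tips_ahead, sensors.get_position())
s=pickle.load(open("scene5.pkl","rb")); W=cloud(s); H=hsv(s)
r=np.hypot(W[...,0]-HUB[0],W[...,1]-HUB[1])
red=((H[...,0]<6)|(H[...,0]>174))&(H[...,1]>120)
m=(r<45)&(W[...,2]>130)&~red
for lo in range(130,260,8):
    k=m&(W[...,2]>=lo)&(W[...,2]<lo+8)
    if k.sum(): print(lo,k.sum(),W[k].mean(0).round(0),np.ptp(W[k],axis=0).round(0),H[k].mean(0).round())
q=W[red&(r<60)&(W[...,2]>130)]; print("red z",np.percentile(q[:,2],[1,50,99]), "y",np.percentile(q[:,1],[1,50,99]),"x",np.percentile(q[:,0],[1,99]))
for z in (149,166,180,185): print(z,pix(s,np.array([HUB[0],HUB[1]+10,z])).round(1))
```

```text
17.0 [ 569.21214647 -197.20522646  166.02079776]
130 15 [ 571. -190.  134.] [21. 12.  7.] [ 18.  39. 180.]
138 17 [ 572. -191.  142.] [17.  8.  8.] [ 17.  37. 184.]
146 10 [ 567. -189.  150.] [55.  5.  6.] [  5.  66. 206.]
154 6 [ 590. -195.  157.] [59. 16.  8.] [  3.  53. 190.]
162 2 [ 599. -200.  166.] [1. 1. 2.] [  2.  74. 158.]
170 3 [ 599. -205.  174.] [1. 2. 6.] [ 10. 125. 127.]
178 5 [ 585. -198.  183.] [21. 23.  7.] [  7. 111. 170.]
186 19 [ 575. -190.  190.] [14. 32.  6.] [ 13.  70. 125.]
194 24 [ 573. -186.  198.] [17. 35.  7.] [ 14.  54. 112.]
202 23 [ 574. -183.  205.] [19. 32.  8.] [ 14.  47. 102.]
210 13 [ 577. -195.  215.] [17. 25.  7.] [ 16.  46. 110.]
218 6 [ 579. -198.  221.] [ 6. 32.  8.] [ 17.  55. 136.]
226 28 [ 578. -184.  231.] [20. 69.  7.] [22. 39. 71.]
234 18 [ 581. -181.  238.] [10. 84.  8.] [27. 40. 68.]
242 29 [ 577. -188.  247.] [34. 84.  6.] [21. 30. 69.]
250 28 [ 581. -189.  253.] [32. 39.  8.] [22. 33. 67.]
258 25 [ 582. -186.  262.] [33. 48.  8.] [16. 35. 57.]
red z [149.64567189 169.33513051 230.48723298] y [-205.62357232 -191.37731598 -158.92381319] x [538.73922751 598.76998205]
149 [284.1 132.1]
166 [283.8 127.5]
180 [283.5 123.6]
185 [283.4 122.2]
```

The depth data put the closed fingertips at z≈183 with the TCP at 166, so they are above the bar top (180), about 34 mm higher than `tips_ahead` implies. That also explains the high hold on the cup. I'll regrip about 30 mm lower under guard.

Run:
```python
from h import *
from rig import arm,fingers,vision,sensors
p=np.array([HUB[0],HUB[1],136.])
arm.movel(p+[0,0,45],None,80); fingers.command_gripper(45,20)
g=arm.movel(p,None,50,guard=6); print(g,np.round(sensors.get_position()-p,2),sensors.get_width())
if not g:
    fingers.command_gripper(12,60); print(round(sensors.get_width(),2),np.round(sensors.get_gripper_force(),1),np.round(sensors.get_contact_force(),1))
s=vision.snapshot("scene"); pickle.dump(s,open("scene6.pkl","wb"))
im=cv2.resize(s["color"][70:190,220:350],None,fx=4.5,fy=4.5,interpolation=3)
cv2.imwrite("pics/grip2.png",im[:,:,::-1]); print(sensors.get_time_s())
```

```text
False [ 0.23 -0.08  0.49] 44.804677129397916
16.84 60.0 [  0.4 -10.7   1.4]
29.1
```

View pics/grip2.png

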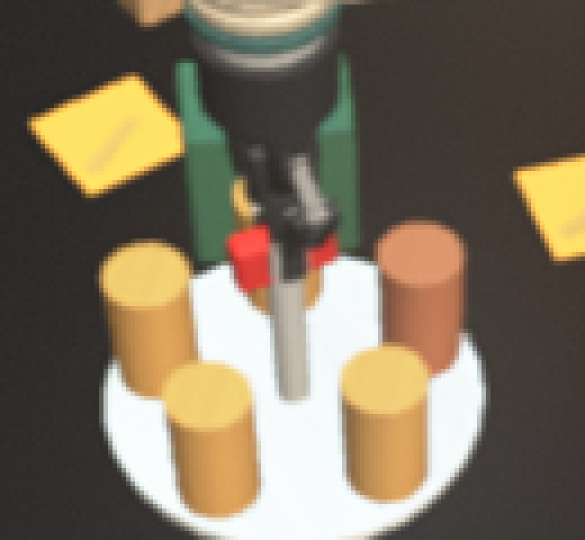

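Now the bar is gripped (width 16.8 mm, 60 N; red bar visible on both sides of the pads at (250,255) and (322,250)). I'll null the side force and turn in small steps.

Run:
```python
from h import *
from rig import arm,fingers,vision,sensors
p=np.array(sensors.get_position())
for i in range(4):
    fy=sensors.get_contact_force()[1]
    if abs(fy)<3: break
    p=p+[0,np.sign(fy)*.5,0]; arm.movel(p,None,10)
    print(i,np.round(sensors.get_contact_force(),1))
fingers.command_gripper(10,90)
q=np.array(sensors.get_joint_pos())
for d in np.linspace(0,1.262,10)[1:]:
    arm.move_joints(q-[0,0,0,0,0,d])
    f=np.array(sensors.get_contact_force()); print(round(d,2),f.round(1),np.round(sensors.get_wrist_torque(),2),round(sensors.get_width(),1))
    if np.linalg.norm(f)>45: print("STOP"); break
s=vision.snapshot("scene"); pickle.dump(s,open("scene7.pkl","wb"))
print(sensors.get_joint_pos()[5]-q[5],sensors.get_time_s())
```

```text
0 [-0.9  2.6  0.3]
0.14 [-1.6  3.5  1.2] [ 0.46  0.27 -0.11] 17.0
0.28 [-2.3  3.3  0.7] [0.6  0.25 0.09] 16.3
0.42 [-1.9  5.   1.7] [0.59 0.25 0.2 ] 16.5
0.56 [-2.7  5.4  1.3] [0.65 0.31 0.15] 16.4
0.7 [-4.   4.7  1.9] [0.72 0.35 0.15] 16.3
0.84 [-3.7  5.9  1.3] [0.72 0.4  0.12] 16.3
0.98 [-5.6  6.1  2.4] [0.82 0.51 0.16] 16.7
1.12 [-5.1  6.6  2.6] [ 0.86  0.56 -0.05] 16.3
1.26 [-4.6  6.3  3.4] [0.86 0.66 0.08] 16.7
-1.256479329511433 32.1667
```

Turned with low forces. I'll release, retreat upward and check.

Run:
```python
from h import *
from rig import arm,fingers,vision,sensors
fingers.command_gripper(45,20); arm.sleep(.2)
pp=np.array(sensors.get_position()); print(arm.movel(pp+[0,0,120],None,90,guard=8)); arm.movel(pp+[-220,100,140],None,200)
arm.sleep(.3)
S={}
for n in("scene","top"):
    S[n]=s=vision.snapshot(n); pickle.dump(s,open(n+"8.pkl","wb"))
im=np.vstack([cv2.resize(S[n]["color"][y:y+130,c:c+260],None,fx=2.2,fy=2.2) for n,y,c in(("scene",60,200),("top",140,290))])
cv2.imwrite("pics/final.png",im[:,:,::-1])
for n,t in S.items():
  W=cloud(t);H=hsv(t); c0={"top":[569.8,-198.2],"scene":[568.8,-196.5]}[n]
  b=(H[...,0]>4)&(H[...,0]<26)&(H[...,1]>90)&(abs(W[...,2]-125)<5)&(np.hypot(W[...,0]-HUB[0],W[...,1]-HUB[1])<125)
  k,l,st,ce=cv2.connectedComponentsWithStats(b.astype(np.uint8))
  for i in range(1,k):
    if st[i,4]<40: continue
    w=W[l==i]; h=cv2.convexHull(np.argwhere(l==i)[:,::-1].astype(np.int32))[:,0].astype(float)
    (a,c),r=cv2.minEnclosingCircle(ray(t,h,np.median(w[:,2]))[:,:2].astype(np.float32)); v=np.array([a,c])-c0
    print(n,st[i,4],np.round([a,c,r,np.median(w[:,2])],1),"ang %.1f rad %.1f"%(np.degrees(np.arctan2(v[1],v[0])),np.hypot(*v)),"hue",np.median(H[l==i][:,0]))
print(sensors.get_time_s(),np.round(sensors.get_contact_force(),1))
```

```text
False
scene 160 [ 538.1 -274.7   27.1  124.9] ang -111.4 rad 84.0 hue 11.0
scene 235 [ 485.9 -190.5   28.1  124.8] ang 175.9 rad 83.1 hue 21.0
scene 237 [ 631.3 -250.5   28.1  124.9] ang -40.8 rad 82.6 hue 22.0
scene 251 [ 547.5 -114.    27.6  125. ] ang 104.5 rad 85.2 hue 21.0
scene 250 [ 639.7 -152.9   27.2  125.1] ang 31.6 rad 83.3 hue 22.0
top 492 [ 641.5 -153.9   25.8  125.6] ang 31.7 rad 84.3 hue 22.0
top 506 [ 634.2 -251.1   26.7  125.9] ang -39.4 rad 83.4 hue 22.0
top 496 [ 549.2 -116.3   25.8  125.8] ang 104.1 rad 84.5 hue 22.0
top 512 [ 538.5 -276.9   26.4  126. ] ang -111.7 rad 84.7 hue 10.0
top 518 [ 486.6 -191.4   26.1  125.9] ang 175.4 rad 83.5 hue 22.0
35.9917 [ 0.2 -0.5 -0.5]
```

View pics/final.png

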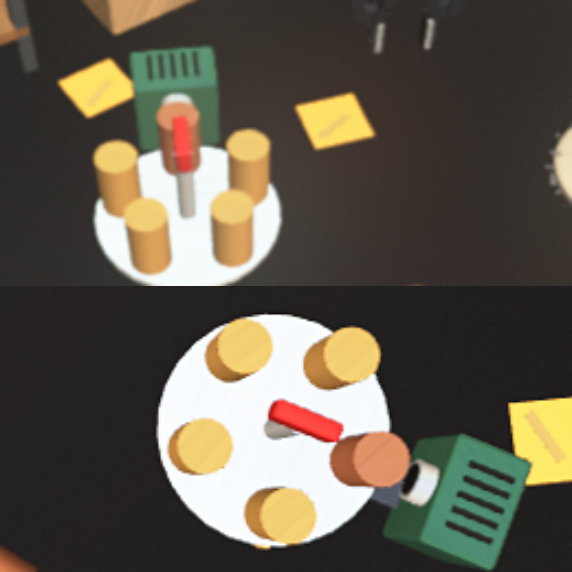

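The copper cup now stands before the nozzle (top crop (375,458), scene crop (178,135)), fully down at the same height as the others. The carousel sits in its notch, all the cups are in place, and the arm is clear.

```bash
python3 -c "
from rig import arm
print(arm.finish_job())"
```

```text
the job is handed in; nothing more can be done
None
```

Job handed in at about 36 s of the 59 s allowed: the copper cup hangs fully down on its peg before the nozzle, the carousel is one click on, and the other cups are in place; my first try at turning missed the red grip, so I regripped about 30 mm lower.

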